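# Hold a casket's new back panel square while the glue grabs

### The arm

A 7-joint arm with a two-finger parallel gripper is mounted at the origin on the work surface. World frame = base frame: x ahead of the robot, y to its left, z up, the work surface at z = 0. Lengths are in m, angles in rad, forces in N, time in s.
With the tool pointing down it reaches from about 0.425 to 0.875 m from the base axis. Payload 4.7 kg.
Tool frame: the origin (TCP) lies at the very end of the fingers, on their centre line; the grasp point (between the pads) lies 19 mm behind it; z points along the fingers, y is the line along which they close (so a half turn about z gives the same grasp; the last joint's range is limited). The gripper opens to 87 mm and grips with 3 to 60 N. Pads are 19 mm wide; open, the fingers measure 117 mm over their backs; the gripper's body (75 mm by 190 mm) begins 51 mm behind the grasp point.
Start: joints at [1.121, 0.321, -0.07, 1.45, 0.023, 1.371, -0.057], TCP at [0.291, -0.581, 0.223] pointing down, gripper open.
Joint ranges: [-2.86, 2.86], [-0.3, 2.09], [-1.38, 1.24], [0.06, 2.45], [-1.56, 4.7], [0.09, 2.05], [-2.69, 2.69]. Speed limits (rad/s): [2.57, 2.57, 3.14, 3.14, 3.14, 3.14, 3.14].

### API

Orientations are given as a rotation vector (axis times angle).
In Python, from bench import ctrl, vision gives the robot as it stands.
- The arm moves only by the tool jog_arm, never from a script. Its argument "increments" is a list of rows, each an object of numbers: "tx", "ty", "tz": the shift along the tool's x, y, z in mm; "wx", "wy", "wz": the turn, a rotation vector about the tool's x, y, z in rad; "gripper": the opening, from 0 (shut) to 1 (fully open). In form: [{"tx": .., "ty": .., "tz": .., "wx": .., "wy": .., "wz": .., "gripper": ..}, ...]. A call has exactly 5 rows; each row is the pose to reach, as a shift and turn from the pose commanded when the call began, along the tool's axes at that moment; what a row does not reach only later rows make up. A row lasts 1/12 s, in which the tool goes at most 41.7 mm and 7.16 degrees, less where a joint would pass 70% of its speed; a pose out of reach is approached as far as the arm can. A call with a gripper value outside its range is refused whole. The fingers move at their own pace and stop on an object; "grip_force" is the grip in N (left out, the last holds). Time passes only in rows, so rows that repeat a pose let the fingers close, or fill a call up. It gives the time, the measured TCP pose, the force, the opening and the grip force at its end, in the units of the state.
- ctrl.get_state(): the state, without advancing time (a new reading comes with each control period).
- vision.get_image(name): name is "side" or "top"; returns a dict with "color" (480x640x3 uint8, blue, green, red), "fx", "fy", "cx", "cy" (pixels), "extrinsics" (4x4, takes a point from world to camera coordinates). Camera axes: x right, y down, z forward; pixel columns grow to the right and rows downward; lengths in m; the calibration is good to about 2 mm. A picture is of the moment at which its call begins. There is no depth.
- ctrl.close_job(): hands the job in; it is judged then, once.
Trained networks look in the newest picture that a camera, given by its name, has taken for a name from the list of things; names that differ only in an ending like _2 or _b are one class to them, and where a whole thing is asked for, a point or a joint stands for the part that bears it (a point fixed in the world has none). Each returns a list of dicts, best first, with "conf" (0 to 1); they miss things now and then, are a little off and sometimes report something else, mostly with a low value. They report only what shows in the picture. A call takes as long as a camera call. They do not tell look-alikes from the thing itself.
- vision.spot_in(camera, thing): "bbox" ([left, top, right, bottom] in pixels, round what is visible of it).
The state is a dict: "time": time; "joint_positions": joint angles; "qd": joint speeds; "joint_torque": joint torques, N m; "position": TCP position; "tool_rot": TCP orientation; "ft_force": force on the tool from outside, world axes, zero at the start; "torque": the same for the moment, N m; "grip_width": opening from 0.0 (shut) to 1.0 (fully open); "grip_force": force on a finger pad.
Only numpy, scipy, OpenCV 4.12 (cv2) and the standard library are available. Lean on these libraries where they do the work, as an engineer would, in place of code of your own. Each camera call takes 0.05 s, during which the arm holds its last target. There are 200 camera calls.

### The job

The framed panel at the back of this embroidered keepsake casket has just been glued on. Lower the casket's lid closed without slamming it, then take the aluminium assembly square, stand it on the closed lid and press it gently into the corner between lid and panel until both its outer faces touch, one flat on the lid and one flat against the panel. Finish while still gripping the square and pressing it into that corner (do not let go), with the lid closed and the other things on the table left where they are.

Things in the scene. Friction and masses are not known exactly. Their poses are not given: they have to be found in the camera images.
- lid (a joint): Lid hinge, rad: 0 = closed and level, grows as the lid opens (starts 0.85 to 1.25). A stiff friction hinge: the lid stays where it is left; 1 to 4 N at the front edge moves it. The hinge line is parallel to the y axis of corner, 2 mm from it along its -x.
- lid_front (a point): Middle of the lid's front edge, on its upper surface; moves with the lid. The lid: a flat cream board, 196 mm from hinge line to front edge, 230 mm wide, 12 mm thick; when open, its upper surface faces the panel. -x here runs from hinge to front edge, z is the normal of the upper surface.
- corner (a point): Point fixed on the casket: where the panel's front face meets the plane of the closed lid's top, at mid-width, 97 mm above the table. +x points level from the lid into the panel, y along the corner, z up. The panel front is the plane x=0; the closed lid's top is the plane z=0, from x=-2 to -198 mm, y=-115 to 115 mm.
- square_post (a point): Centre of the upright arm of the aluminium L-shaped square, which stands on its foot arm. +x: normal of the outer face (for the panel), 14 mm from here; y: across the 22 mm thickness, the width to grip; z up. Upright arm: x -14 to 14, z -55 to 55 mm. Foot arm: z -55 to -27, x 14 back to -86 mm. Outer corner relieved 6 mm. 0.22 to 0.42 kg.
- square: The same square: origin at the middle of its underside, axes parallel to those of square_post, which lies 36 mm along +x and 55 mm up from it.
- panel: The casket's back panel, fixed: a flat wooden picture frame 230 mm wide, 14 mm thick, rising 120 mm above the closed lid; flat rails 22 mm wide round a black gold-worked field set back 4 mm. Origin 12 mm below corner, same axes. The cream casket under it (206 x 230 mm, 85 mm high) is heavy and does not move.
- glue: Bystander: white glue bottle, radius 27 mm, 145 mm tall, origin at the centre of its underside.
- cone: Bystander: olive-yellow thread cone, radius 33 mm, 135 mm tall, origin at the centre of its underside.
- reel: Bystander: black thread reel, radius 23 mm, 69 mm tall, origin at the centre of its underside.
- frame: Bystander: small picture frame lying flat, 120 mm by 150 mm, 14 mm thick, origin at the centre of its underside.
There are look-alikes about, which are no part of the job. There is more than one size of the square; the job needs the smallest.

How it is judged:
On the way, in this order (a step that is already met when the one before it is completed fails the run):
1. the lid is lowered closed (value of joint lid below 0.03 rad), for 0.2 s.
2. the gripped square is off the table and carried to the casket (contact force between the fingers and square above 1 N and contact force between square and table below 0.05 N and horizontal distance between square_post and corner below 0.2 m), for 0.1 s.
At the end, for the whole second after the job is handed in: Lid closed (within 0.03 rad). Square still gripped (over 2 N), upright within 0.025 rad, facing the panel within 0.06 rad, at rest, within the casket's width, its outer faces within 2.5 mm of lid and panel and pressing on each with over 1.5 N (value of joint lid below 0.03 rad and contact force between the fingers and square above 2 N and contact force between square and panel above 1.5 N and contact force between square and lid above 1.5 N and x of square_post in the frame of corner between -0.0165 and -0.0115 m and z of square_post in the frame of corner between 0.0525 and 0.0575 m and y of square_post in the frame of corner between -0.105 and 0.105 m and angle between square_post's own z axis and vertical below 0.025 rad and angle between the x axis of square_post and the x axis of corner, either way round below 0.06 rad and linear speed of square below 0.01 m/s); the arm keeps its last pose, push and grip.
It fails at once if the lid slams (closes faster than 2 rad/s) (velocity of joint lid below -2 rad/s).
It fails at once if the freshly glued panel is pressed or knocked with more than 40 N (contact force between anything else and panel above 40 N).
It fails at once if a bystander is moved more than 30 mm or tipped over (distance of any of glue, cone, reel, frame from where it was at the start of the episode above 0.03 m or angle between any of glue, cone, reel, frame's own z axis and vertical above 0.3 rad).
It also fails if it takes over 69 s, if anything falls off the work surface, if the arm or the gripper's body presses on something with over 40 N, if the wrist force passes 120 N, or if a joint passes its speed limit or range.

## Working session

There is one attempt and no reset: what is moved stays moved. The work goes in short steps, Python scripts to look and compute and a tool call to move; the robot and the scene stay as the last step left them, time stands still between calls to the robot, and variables do not carry over. Pictures are saved under pics/ and viewed, at most 10 in all, crops included, and the job is handed in when it is done.

Besides the shell and the picture viewer there is one more tool, called after "Call:" by a JSON object that holds its "method" and its "body". jog_arm: Moves the arm, as the interface text tells. Its arguments: {"type":"object","properties":{"increments":{"type":"array"},"grip_force":{"type":"number"}},"required":["increments"]}

```bash
mkdir -p pics; ls
python3 - <<'E'
from bench import ctrl, vision
import cv2, numpy as np
s=ctrl.get_state(); print({k:np.round(v,3) for k,v in s.items()})
for c in("side","top"):
    i=vision.get_image(c); cv2.imwrite(f"pics/{c}0.png",i["color"])
    print(c,i["fx"],i["cx"],i["cy"],np.round(i["extrinsics"],4).tolist())
    for t in("lid","panel","square","glue","cone","reel","frame"):
        print(t,[(np.round(d["bbox"]).tolist(),round(d["conf"],2)) for d in vision.spot_in(c,t)])
E
```

```text
pics
{'time': np.float64(0.0), 'joint_positions': array([ 1.121,  0.322, -0.07 ,  1.452,  0.023,  1.371, -0.057]), 'qd': array([ 0.002,  0.   , -0.002,  0.001,  0.001, -0.   , -0.   ]), 'joint_torque': array([-0.0000e+00, -4.9129e+01, -4.0400e-01, -3.1253e+01, -6.4000e-02,
        4.4000e-02,  0.0000e+00]), 'position': array([ 0.29 , -0.581,  0.221]), 'tool_rot': array([-3.056e+00, -7.220e-01,  1.000e-03]), 'ft_force': array([-0.404, -0.065, -0.251]), 'torque': array([ 0.019,  0.011, -0.003]), 'grip_force': np.float64(0.0), 'grip_width': np.float64(1.003)}
side 451.0142856698729 313.7324262936915 235.56698321732668 [[-0.3683, 0.9297, -0.0028, 0.2308], [0.6388, 0.2509, -0.7274, -0.3362], [-0.6755, -0.2697, -0.6862, 1.6966], [0.0, 0.0, 0.0, 1.0]]
lid [([266.0, 138.0, 322.0, 230.0], 0.78)]
panel [([255.0, 148.0, 285.0, 228.0], 0.55)]
square [([388.0, 203.0, 408.0, 248.0], 0.95), ([390.0, 239.0, 425.0, 288.0], 0.76), ([441.0, 264.0, 514.0, 318.0], 0.65)]
glue []
cone [([206.0, 150.0, 227.0, 192.0], 0.97)]
reel [([297.0, 289.0, 314.0, 320.0], 0.77), ([434.0, 201.0, 459.0, 246.0], 0.59)]
frame [([347.0, 294.0, 419.0, 349.0], 0.64)]
top 484.54969786692925 326.8566093142934 238.8291938406325 [[0.0055, -1.0, 0.004, -0.0244], [-0.9932, -0.0059, -0.1159, 0.6429], [0.116, -0.0033, -0.9932, 1.2976], [0.0, 0.0, 0.0, 1.0]]
lid [([327.0, 228.0, 383.0, 331.0], 0.58)]
panel [([373.0, 228.0, 395.0, 322.0], 0.82)]
square [([125.0, 230.0, 196.0, 259.0], 0.88), ([209.0, 240.0, 247.0, 266.0], 0.86), ([225.0, 284.0, 269.0, 331.0], 0.71)]
glue [([184.0, 307.0, 208.0, 330.0], 0.58)]
cone [([461.0, 310.0, 495.0, 329.0], 0.81)]
reel [([292.0, 168.0, 309.0, 189.0], 0.49)]
frame [([210.0, 180.0, 265.0, 228.0], 0.88)]
```

View pics/side0.png

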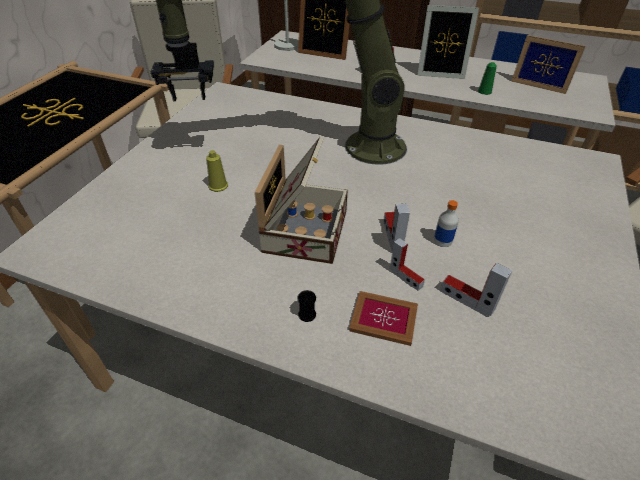

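View pics/top0.png

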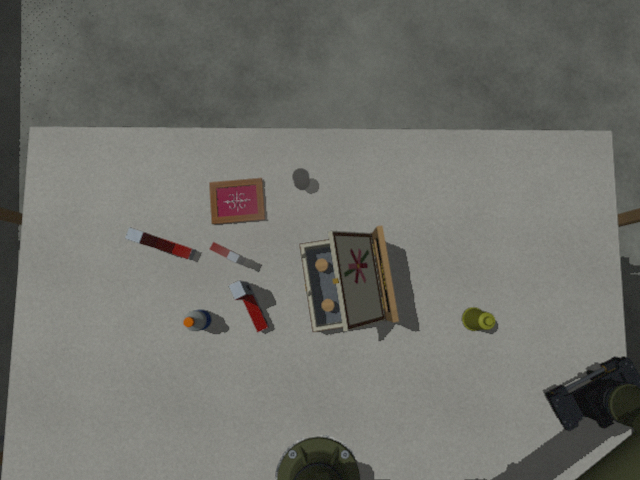

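```bash
cat > h.py <<'E'
import numpy as np, cv2
from bench import ctrl, vision
def cam(n):
    i=vision.get_image(n); return i
def proj(i,P):
    P=np.atleast_2d(P); E=i["extrinsics"]; c=P@E[:3,:3].T+E[:3,3]
    return np.c_[i["fx"]*c[:,0]/c[:,2]+i["cx"], i["fy"]*c[:,1]/c[:,2]+i["cy"]]
def plane(i,uv,z):
    E=i["extrinsics"]; R=E[:3,:3]; o=-R.T@E[:3,3]
    d=R.T@np.array([(uv[0]-i["cx"])/i["fx"],(uv[1]-i["cy"])/i["fy"],1]); return o+d*(z-o[2])/d[2]
def tri(i,a,j,b):
    A=[];B=[]
    for im,uv in((i,a),(j,b)):
        E=im["extrinsics"]
        for k,(f,c) in enumerate(((im["fx"],im["cx"]),(im["fy"],im["cy"]))):
            m=(uv[k]-c)/f; A.append(E[k,:3]-m*E[2,:3]); B.append(m*E[2,3]-E[k,3])
    return np.linalg.lstsq(np.array(A),np.array(B),rcond=None)[0]
def crop(i,x,y,w,h,s):
    return cv2.resize(i["color"][y:y+h,x:x+w],None,fx=s,fy=s,interpolation=cv2.INTER_CUBIC)
E
python3 - <<'E'
from h import *
t,s=cam("top"),cam("side")
a=np.vstack([np.hstack([crop(t,200,230,80,60,5),crop(s,375,230,80,60,5)]),np.hstack([crop(t,295,215,120,90,3.3333),crop(s,245,135,120,90,3.33333)])])
cv2.imwrite("pics/z1.png",a); print(a.shape)
E
```

```text
(600, 800, 3)
```

View pics/z1.png

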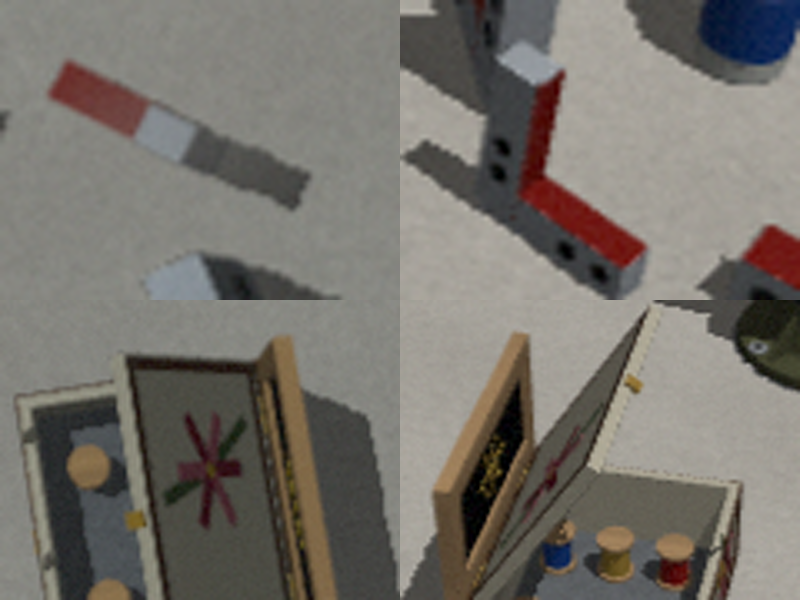

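Run:
```python
from h import *
from scipy.optimize import least_squares
t,s=cam("top"),cam("side")
f=lambda x,y:(295+x/3.3333,215+(y-300)/3.3333)
def loc(p):
    X,Y,th,a=p
    c,sn=np.cos(th),np.sin(th); ex=np.array([c,sn,0]);ey=np.array([-sn,c,0]);ez=np.array([0,0,1.])
    C=np.array([X,Y,.097]); return lambda x,y,z:C+x*ex+y*ey+z*ez
def lid(p,L,y):
    return loc(p)(-.002-L*np.cos(p[3]),y,L*np.sin(p[3]))
# corner +x ~ world -y ; y axis then ~ world +x  => far (small? ) sign: image up = world +x = +y corner
def model(p):
    q=loc(p); w=.115
    T=[q(0,w,.12),q(.014,w,.12),q(0,-w,.12),q(.014,-w,.12),lid(p,.196,w),lid(p,.196,-w),q(-.198,w,-.012)]
    S=[q(0,w,.12),q(0,-w,.12),lid(p,.196,-w)]
    return proj(t,T),proj(s,S)
oT=np.array([f(275,342),f(291,337),(391.5,321),(398,320),f(133,357),(346,329),f(17,397)])
# side: world +x is near camera
oS=np.array([(261.5,191),(283.4,149),(318.5,138.5)])
r=least_squares(lambda p:np.r_[(model(p)[0]-oT).ravel(),(model(p)[1]-oS).ravel()],[.5,-.15,-1.5,1.])
p=r.x;print("casket",p,r.cost); print(np.round(r.fun.reshape(-1,2),1))
for w in(.115,0,-.115): print("lidfront",w,lid(p,.196,w))
g=lambda x,y:(200+x/5,230+y/5)
h=lambda x,y:(375+(x-400)/5,230+y/5)
print("tri",tri(t,(233.4,256.5),s,(401,242.8)))
def mq(p):
    q=loc(p); D=lambda x,y,z:q(x,y,z-.097)
    T=[D(-.014,.011,.11),D(.014,.011,.11),D(.014,-.011,.11),D(-.014,-.011,.11),D(-.086,.011,.028),D(-.086,-.011,.028)]
    S=T[:4]
    return proj(t,T),proj(s,S)
oT=np.array([g(151,101),g(200,128),g(183,164),g(134,137),g(68,60),g(48,95)])
oS=np.array([h(533,85),h(498,58),h(527,42),h(564,70)])
r=least_squares(lambda p:np.r_[(mq(p)[0]-oT).ravel(),(mq(p)[1]-oS).ravel()],[.5,.2,-1.9])
print("square post",r.x,r.cost); print(np.round(r.fun.reshape(-1,2),1))
```

```text
casket [ 0.54042983 -0.15663524 -1.42413293  0.99747501] 40.294468603094515
[[-0.5 -1.8]
 [ 0.5 -1.1]
 [ 0.5  1.3]
 [-0.1  1.4]
 [-2.5 -2.6]
 [ 1.   1.3]
 [-2.2 -0.9]
 [-3.3  0.7]
 [-0.1 -4.9]
 [ 1.4 -3.6]]
lidfront 0.115 [ 0.6383662  -0.03267685  0.26166039]
lidfront 0 [ 0.52460082 -0.04948274  0.26166039]
lidfront -0.115 [ 0.41083544 -0.06628863  0.26166039]
tri [0.58678675 0.22484656 0.10472426]Traceback (most recent call last):
  File "<stdin>", line 33, in <module>
    return func(*args, **kwargs)
    vector_fun = VectorFunction(
        fun_wrapped,
    ...<6 lines>...
        workers=workers
    )
    self._update_fun()
    ~~~~~~~~~~~~~~~~^^
    self.f = self.fun_wrapped(xp_copy(self.x))
             ~~~~~~~~~~~~~~~~^^^^^^^^^^^^^^^^^
    return np.atleast_1d(self.fun(x))
                         ~~~~~~~~^^^
    return self.f(x, *self.args, **self.kwargs)
           ~~~~~~^^^^^^^^^^^^^^^^^^^^^^^^^^^^^^
  File "<stdin>", line 33, in <lambda>
  File "<stdin>", line 27, in mq
  File "<stdin>", line 6, in loc
ValueError: not enough values to unpack (expected 4, got 3)
```

```bash
cat >> h.py <<'E'
from scipy.spatial.transform import Rotation as Ro
def st():
    s=ctrl.get_state(); return s, np.array(s["position"]), Ro.from_rotvec(s["tool_rot"])
def go(P,yaw=None):
    """shift (mm) & turn in tool axes to world TCP P, tool pointing down with tool y at angle yaw (deg, mod 180)"""
    s,p,R=st(); d=R.inv().apply(np.array(P)-p)*1000
    best=None
    if yaw is not None:
        for y in(yaw,yaw+180):
            a=np.radians(y); Y=np.array([np.cos(a),np.sin(a),0]);Z=np.array([0,0,-1.]);X=np.cross(Y,Z)
            w=(R.inv()*Ro.from_matrix(np.c_[X,Y,Z])).as_rotvec()
            if best is None or np.linalg.norm(w)<np.linalg.norm(best):best=w
    print("t",s["time"],"pos",p.round(4),"shift",d.round(1),"turn",None if best is None else best.round(3),"q7",round(s["joint_positions"][6],2),"F",np.round(s["ft_force"],1),"grip",round(s["grip_width"],3),round(s["grip_force"],1))
E
python3 - <<'E'
from h import *
from scipy.optimize import least_squares
t,s=cam("top"),cam("side")
def loc(p):
    c,sn=np.cos(p[2]),np.sin(p[2]); return lambda x,y,z:np.array([p[0]+c*x-sn*y,p[1]+sn*x+c*y,z])
g=lambda x,y:(200+x/5,230+y/5)
h=lambda x,y:(375+(x-400)/5,230+y/5)
def mq(p):
    D=loc(p)
    T=[D(-.014,.011,.11),D(.014,.011,.11),D(.014,-.011,.11),D(-.014,-.011,.11),D(-.086,.011,.028),D(-.086,-.011,.028)]
    return proj(t,T),proj(s,T[:4])
oT=np.array([g(151,101),g(200,128),g(183,164),g(134,137),g(68,60),g(48,95)])
oS=np.array([h(533,85),h(498,58),h(527,42),h(564,70)])
r=least_squares(lambda p:np.r_[(mq(p)[0]-oT).ravel(),(mq(p)[1]-oS).ravel()],[.58,.22,-1.9])
print("square post",r.x,np.degrees(r.x[2]),r.cost); print(np.round(r.fun.reshape(-1,2),1))
print("B",tri(t,(240,290),s,(402,209)))
go([.524,-.10,.34],8.4)
E
```

```text
square post [ 0.58747659  0.22401787 -2.03409889] -116.54528161061654 11.234966434766754
[[-0.6 -0.1]
 [-0.8 -0.6]
 [-1.4 -0.3]
 [-1.2  0.2]
 [-1.1 -0.8]
 [-0.9 -0.8]
 [-0.3 -0.7]
 [-1.6 -0.9]
 [-1.9 -1.7]
 [-0.9 -1.7]]
B [0.49950718 0.20003891 0.1429399 ]
t 1.1 pos [ 0.2908 -0.5814  0.2226] shift [ 423.9 -326.2 -117.5] turn [ 0.     0.    -1.254] q7 -0.06 F [ 0.2  0.7 -0.2] grip 0.999 0.0
```

Call:
{"method": "jog_arm", "body": {"increments": [{"tx": 26,"ty": -20,"tz": -15,"wz": -0.1,"gripper": 0},{"tx": 52,"ty": -40,"tz": -30,"wz": -0.2,"gripper": 0},{"tx": 78,"ty": -60,"tz": -45,"wz": -0.3,"gripper": 0},{"tx": 104,"ty": -80,"tz": -60,"wz": -0.4,"gripper": 0},{"tx": 130,"ty": -100,"tz": -75,"wz": -0.5,"gripper": 0}]}}

```text
validation failed for argument at $.in...
```

```bash
python3 -c "
from h import *
go([.524,-.10,.34],8.4)"
```

```text
t 1.1 pos [ 0.2908 -0.5814  0.2226] shift [ 423.9 -326.2 -117.5] turn [ 0.     0.    -1.254] q7 -0.06 F [ 0.2  0.7 -0.2] grip 0.999 0.0
```

Call:
{"method": "jog_arm", "body": {"increments": [{"tx": 26,"ty": -20,"tz": -15,"wx": 0,"wy": 0,"wz": -0.1,"gripper": 0},{"tx": 52,"ty": -40,"tz": -30,"wx": 0,"wy": 0,"wz": -0.2,"gripper": 0},{"tx": 78,"ty": -60,"tz": -45,"wx": 0,"wy": 0,"wz": -0.3,"gripper": 0},{"tx": 104,"ty": -80,"tz": -60,"wx": 0,"wy": 0,"wz": -0.4,"gripper": 0},{"tx": 130,"ty": -100,"tz": -75,"wx": 0,"wy": 0,"wz": -0.5,"gripper": 0}]}}

```text
time: 1.52
position: [0.3628, -0.4323, 0.2984]
tool_rot: [2.78, 1.463, -0.0]
ft_force: [0.4, -0.6, 0.3]
grip_width: 0.707
grip_force: 0.0
```

```bash
python3 -c "
from h import *
go([.524,-.10,.34],8.4)"
```

```text
t 1.5167 pos [ 0.3628 -0.4323  0.2984] shift [365.1 -55.3 -41.7] turn [ 0.     0.    -0.749] q7 0.2 F [ 0.4 -0.6  0.3] grip 0.707 0.0
```

Call:
{"method": "jog_arm", "body": {"increments": [{"tx": 37,"ty": -6,"tz": -12,"wx": 0,"wy": 0,"wz": -0.1,"gripper": 0},{"tx": 74,"ty": -11,"tz": -24,"wx": 0,"wy": 0,"wz": -0.2,"gripper": 0},{"tx": 111,"ty": -17,"tz": -36,"wx": 0,"wy": 0,"wz": -0.3,"gripper": 0},{"tx": 148,"ty": -22,"tz": -42,"wx": 0,"wy": 0,"wz": -0.4,"gripper": 0},{"tx": 185,"ty": -28,"tz": -42,"wx": 0,"wy": 0,"wz": -0.5,"gripper": 0}]}}

```text
time: 1.93
position: [0.446, -0.2644, 0.3417]
tool_rot: [2.329, 2.103, 0.001]
ft_force: [0.3, -0.4, -0.7]
grip_width: 0.329
grip_force: 0.0
```

```bash
python3 -c "
from h import *
go([.528,-.085,.34],8.4)"
```

```text
t 1.9333 pos [ 0.446  -0.2644  0.3417] shift [186.8  63.2   1.5] turn [ 0.003  0.002 -0.249] q7 0.38 F [ 0.3 -0.4 -0.7] grip 0.329 0.0
```

Call:
{"method": "jog_arm", "body": {"increments": [{"tx": 37,"ty": 13,"tz": 0,"wx": 0,"wy": 0,"wz": -0.05,"gripper": 0},{"tx": 74,"ty": 25,"tz": 0,"wx": 0,"wy": 0,"wz": -0.1,"gripper": 0},{"tx": 111,"ty": 38,"tz": 0,"wx": 0,"wy": 0,"wz": -0.15,"gripper": 0},{"tx": 149,"ty": 50,"tz": 0,"wx": 0,"wy": 0,"wz": -0.2,"gripper": 0},{"tx": 187,"ty": 63,"tz": 0,"wx": 0,"wy": 0,"wz": -0.25,"gripper": 0}]}}

```text
time: 2.35
position: [0.5278, -0.0849, 0.34]
tool_rot: [2.054, 2.376, -0.0]
ft_force: [0.7, -0.1, 0.3]
grip_width: 0.018
grip_force: 0.0
```

```bash
python3 -c "
from h import *
go([.528,-.085,.24],8.4)
t=cam('top');s=cam('side')
cv2.imwrite('pics/l1.png',np.hstack([crop(t,260,180,160,180,2.5),crop(s,220,60,160,180,2.5)]))"
```

```text
t 2.35 pos [ 0.5278 -0.0849  0.34  ] shift [ -0.    0.1 100. ] turn [ 0.001  0.001 -0.002] q7 0.23 F [ 0.7 -0.1  0.3] grip 0.018 0.0
```

View pics/l1.png

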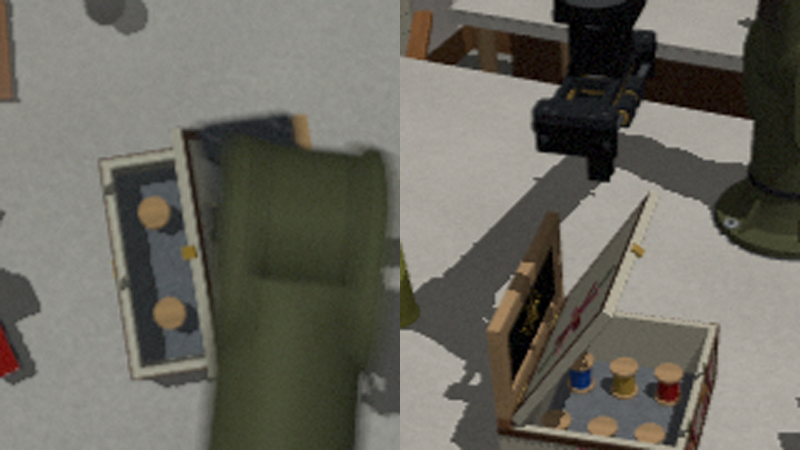

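Call:
{"method": "jog_arm", "body": {"increments": [{"tx": -3,"ty": 0,"tz": 20,"wx": 0,"wy": 0,"wz": 0,"gripper": 0},{"tx": -5,"ty": 0,"tz": 40,"wx": 0,"wy": 0,"wz": 0,"gripper": 0},{"tx": -5,"ty": 0,"tz": 60,"wx": 0,"wy": 0,"wz": 0,"gripper": 0},{"tx": -5,"ty": 0,"tz": 80,"wx": 0,"wy": 0,"wz": 0,"gripper": 0},{"tx": -5,"ty": 0,"tz": 96,"wx": 0,"wy": 0,"wz": 0,"gripper": 0}]}}

```text
time: 2.87
position: [0.5274, -0.0921, 0.242]
tool_rot: [-2.057, -2.373, 0.001]
ft_force: [0.7, -0.3, -0.4]
grip_width: 0.004
grip_force: 0.0
```

Call:
{"method": "jog_arm", "body": {"increments": [{"tx": 8,"ty": 0,"tz": 5,"wx": 0,"wy": 0,"wz": 0,"gripper": 0},{"tx": 17,"ty": 0,"tz": 10,"wx": 0,"wy": 0,"wz": 0,"gripper": 0},{"tx": 25,"ty": 0,"tz": 16,"wx": 0,"wy": 0,"wz": 0,"gripper": 0},{"tx": 32,"ty": 0,"tz": 22,"wx": 0,"wy": 0,"wz": 0,"gripper": 0},{"tx": 40,"ty": 0,"tz": 29,"wx": 0,"wy": 0,"wz": 0,"gripper": 0}]}}

```text
time: 3.28
position: [0.5228, -0.0512, 0.2152]
tool_rot: [2.055, 2.373, 0.001]
ft_force: [-0.9, -1.3, 0.8]
grip_width: 0.002
grip_force: 0.7
```

```bash
python3 -c "
from h import *
go([.528,-.085,.34],8.4)
t=cam('top');s=cam('side')
print(vision.spot_in('side','lid'))
cv2.imwrite('pics/l2.png',np.hstack([crop(t,260,180,160,180,2.5),crop(s,220,60,160,180,2.5)]))"
```

```text
t 3.2833 pos [ 0.5228 -0.0512  0.2152] shift [ -34.3    0.5 -124.8] turn [ 0.002  0.001 -0.003] q7 0.15 F [-0.9 -1.3  0.8] grip 0.002 0.7
[{'bbox': [263.7, 148.8, 331.7, 226.3], 'conf': 0.66}]
```

Call:
{"method": "jog_arm", "body": {"increments": [{"tx": 7,"ty": 0,"tz": 7,"wx": 0,"wy": 0,"wz": 0,"gripper": 0},{"tx": 13,"ty": 0,"tz": 15,"wx": 0,"wy": 0,"wz": 0,"gripper": 0},{"tx": 19,"ty": 0,"tz": 22,"wx": 0,"wy": 0,"wz": 0,"gripper": 0},{"tx": 25,"ty": 0,"tz": 31,"wx": 0,"wy": 0,"wz": 0,"gripper": 0},{"tx": 30,"ty": 0,"tz": 39,"wx": 0,"wy": 0,"wz": 0,"gripper": 0}]}}

```text
time: 3.85
position: [0.5179, -0.0215, 0.1744]
tool_rot: [-2.056, -2.375, 0.0]
ft_force: [0.6, -0.8, 0.2]
grip_width: 0.004
grip_force: 0.5
```

Call:
{"method": "jog_arm", "body": {"increments": [{"tx": 5,"ty": 0,"tz": 9,"wx": 0,"wy": 0,"wz": 0,"gripper": 0},{"tx": 8,"ty": 0,"tz": 18,"wx": 0,"wy": 0,"wz": 0,"gripper": 0},{"tx": 12,"ty": 0,"tz": 27,"wx": 0,"wy": 0,"wz": 0,"gripper": 0},{"tx": 15,"ty": 0,"tz": 37,"wx": 0,"wy": 0,"wz": 0,"gripper": 0},{"tx": 17,"ty": 0,"tz": 46,"wx": 0,"wy": 0,"wz": 0,"gripper": 0}]}}

```text
time: 4.27
position: [0.5154, -0.005, 0.1283]
tool_rot: [-2.056, -2.374, 0.0]
ft_force: [0.1, -0.4, 0.7]
grip_width: 0.006
grip_force: 0.4
```

Call:
{"method": "jog_arm", "body": {"increments": [{"tx": 2,"ty": 0,"tz": 9,"wx": 0,"wy": 0,"wz": 0,"gripper": 0},{"tx": 2,"ty": 0,"tz": 17,"wx": 0,"wy": 0,"wz": 0,"gripper": 0},{"tx": 3,"ty": 0,"tz": 23,"wx": 0,"wy": 0,"wz": 0,"gripper": 0},{"tx": 3,"ty": 0,"tz": 28,"wx": 0,"wy": 0,"wz": 0,"gripper": 0},{"tx": 3,"ty": 0,"tz": 31,"wx": 0,"wy": 0,"wz": 0,"gripper": 0}]}}

```text
time: 4.68
position: [0.5151, -0.0024, 0.0978]
tool_rot: [-2.057, -2.374, 0.0]
ft_force: [0.2, 0.5, 0.2]
grip_width: -0.0
grip_force: 0.4
```

```bash
python3 -c "
from h import *
go([.528,-.085,.34],8.4)"
```

```text
t 4.6833 pos [ 0.5151 -0.0024  0.0978] shift [ -83.5    0.9 -242.2] turn [-0.001 -0.    -0.004] q7 -0.0 F [0.2 0.5 0.2] grip -0.0 0.4
```

Call:
{"method": "jog_arm", "body": {"increments": [{"tx": 0,"ty": 0,"tz": 1,"wx": 0,"wy": 0,"wz": 0,"gripper": 0},{"tx": 0,"ty": 0,"tz": 2,"wx": 0,"wy": 0,"wz": 0,"gripper": 0},{"tx": 0,"ty": 0,"tz": 3,"wx": 0,"wy": 0,"wz": 0,"gripper": 0},{"tx": 0,"ty": 0,"tz": 3,"wx": 0,"wy": 0,"wz": 0,"gripper": 0},{"tx": 0,"ty": 0,"tz": 3,"wx": 0,"wy": 0,"wz": 0,"gripper": 0}]}}

```text
time: 5.1
position: [0.5151, -0.0024, 0.0973]
tool_rot: [-2.057, -2.374, 0.002]
ft_force: [-6.2, 1.2, 12.6]
grip_width: 0.005
grip_force: 6.3
```

```bash
python3 -c "
from h import *
go([.528,-.085,.34],8.4)
t=cam('top');s=cam('side')
cv2.imwrite('pics/l3.png',np.hstack([crop(t,260,180,160,180,2.5),crop(s,220,60,160,180,2.5)]))"
```

```text
t 5.1 pos [ 0.5151 -0.0024  0.0973] shift [ -83.8    0.8 -242.6] turn [-0.001  0.001 -0.004] q7 -0.01 F [-6.2  1.2 12.6] grip 0.005 6.3
```

View pics/l3.png

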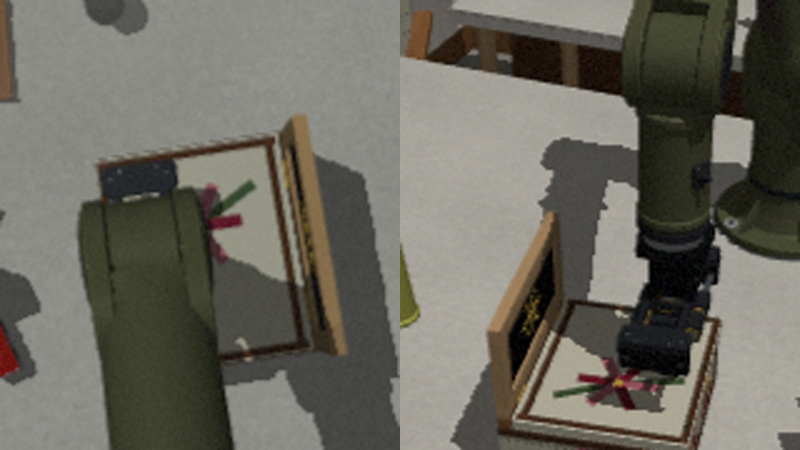

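Call:
{"method": "jog_arm", "body": {"increments": [{"tx": 0,"ty": 0,"tz": -20,"wx": 0,"wy": 0,"wz": 0,"gripper": 0},{"tx": 10,"ty": 0,"tz": -55,"wx": 0,"wy": 0,"wz": 0,"gripper": 0.3},{"tx": 25,"ty": 0,"tz": -90,"wx": 0,"wy": 0,"wz": 0,"gripper": 0.55},{"tx": 45,"ty": 0,"tz": -120,"wx": 0,"wy": 0,"wz": 0,"gripper": 0.55},{"tx": 70,"ty": 0,"tz": -140,"wx": 0,"wy": 0,"wz": 0,"gripper": 0.55}]}}

```text
time: 5.62
position: [0.5067, 0.0662, 0.2391]
tool_rot: [2.058, 2.368, 0.004]
ft_force: [1.3, 0.7, 0.1]
grip_width: 0.226
grip_force: 0.0
```

```bash
python3 -c "
from h import *
go([.587,.224,.20],-26.5)"
```

```text
t 5.6167 pos [0.5067 0.0662 0.2391] shift [145.1 101.3  39.3] turn [0.005 0.    0.602] q7 -0.06 F [1.3 0.7 0.1] grip 0.226 0.0
```

Call:
{"method": "jog_arm", "body": {"increments": [{"tx": 29,"ty": 20,"tz": 0,"wx": 0,"wy": 0,"wz": 0.1,"gripper": 0.55},{"tx": 58,"ty": 40,"tz": 0,"wx": 0,"wy": 0,"wz": 0.2,"gripper": 0.55},{"tx": 87,"ty": 60,"tz": 0,"wx": 0,"wy": 0,"wz": 0.3,"gripper": 0.55},{"tx": 116,"ty": 81,"tz": 10,"wx": 0,"wy": 0,"wz": 0.4,"gripper": 0.55},{"tx": 145,"ty": 101,"tz": 25,"wx": 0,"wy": 0,"wz": 0.5,"gripper": 0.55}]}}

```text
time: 6.03
position: [0.5868, 0.2262, 0.212]
tool_rot: [2.585, 1.782, 0.006]
ft_force: [-0.7, -0.2, -0.1]
grip_width: 0.532
grip_force: 0.0
```

```bash
python3 -c "
from h import *
go([.5875,.224,.14],-26.5)
t=cam('top');s=cam('side')
cv2.imwrite('pics/l4.png',np.hstack([crop(t,180,200,100,120,4),crop(s,350,170,100,120,4)]))"
```

```text
t 6.0333 pos [0.5868 0.2262 0.212 ] shift [-2.   1.2 72. ] turn [ 0.003 -0.002  0.099] q7 -0.95 F [-0.7 -0.2 -0.1] grip 0.532 0.0
```

View pics/l4.png

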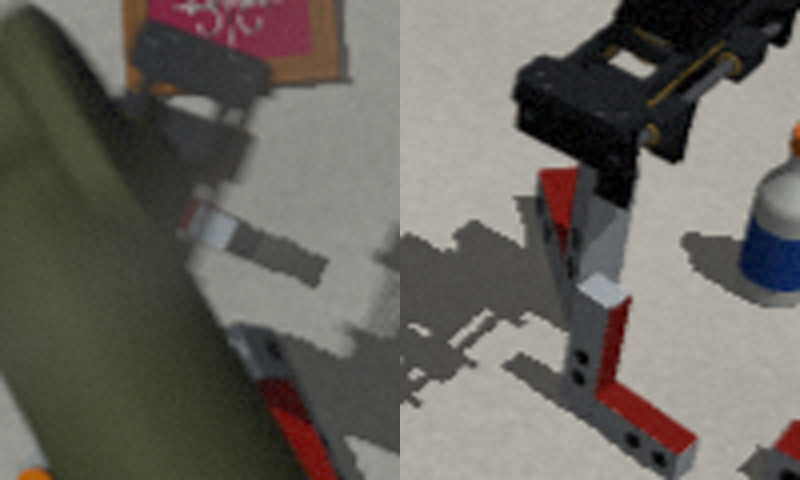

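Call:
{"method": "jog_arm", "body": {"increments": [{"tx": -2,"ty": 1,"tz": 20,"wx": 0,"wy": 0,"wz": 0.1,"gripper": 0.55},{"tx": -2,"ty": 1,"tz": 45,"wx": 0,"wy": 0,"wz": 0.1,"gripper": 0.55},{"tx": -2,"ty": 1,"tz": 72,"wx": 0,"wy": 0,"wz": 0.1,"gripper": 0.55},{"tx": -2,"ty": 1,"tz": 90,"wx": 0,"wy": 0,"wz": 0.1,"gripper": 0.55},{"tx": -2,"ty": 1,"tz": 95,"wx": 0,"wy": 0,"wz": 0.1,"gripper": 0.55}]}}

```text
time: 6.55
position: [0.5831, 0.2206, 0.1121]
tool_rot: [-2.667, -1.66, 0.009]
ft_force: [-0.4, 0.5, -0.3]
grip_width: 0.55
grip_force: 0.0
```

```bash
python3 -c "
from h import *
go([.5875,.224,.078],-26.5)
s=cam('side');t=cam('top')
cv2.imwrite('pics/l5.png',np.hstack([crop(t,180,200,100,120,4),crop(s,350,170,100,120,4)]))"
```

```text
t 6.55 pos [0.5831 0.2206 0.1121] shift [ 5.1  2.6 34.1] turn [-0.003  0.004  0.005] q7 -1.07 F [-0.4  0.5 -0.3] grip 0.55 0.0
```

View pics/l5.png

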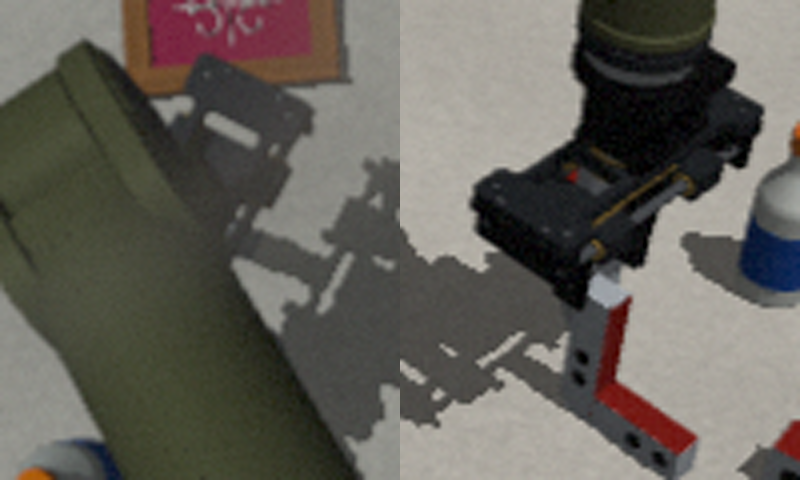

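```bash
python3 -c "
from h import *
s=cam('side')
print(proj(s,[[.5831,.2206,.11],[.5875,.224,.11]]))
R=st()[2]
for sg in(-1,1): print(proj(s,st()[1]+R.apply([0,sg*.0315,0])))
go([.5875,.224,.078],-26.5)"
```

```text
[[399.02182054 240.04135635]
 [399.90379607 241.47603018]]
[[407.57391443 233.39143703]]
[[391.71886885 244.78556558]]
t 6.7 pos [0.5853 0.2222 0.1162] shift [ 2.5  1.2 38.2] turn [ 0.001 -0.     0.005] q7 -1.07 F [0.2 0.3 0.6] grip 0.551 0.0
```

Call:
{"method": "jog_arm", "body": {"increments": [{"tx": 3,"ty": 1,"tz": 8,"wx": 0,"wy": 0,"wz": 0,"gripper": 0.55},{"tx": 3,"ty": 1,"tz": 18,"wx": 0,"wy": 0,"wz": 0,"gripper": 0.55},{"tx": 3,"ty": 1,"tz": 28,"wx": 0,"wy": 0,"wz": 0,"gripper": 0.55},{"tx": 3,"ty": 1,"tz": 37,"wx": 0,"wy": 0,"wz": 0,"gripper": 0.55},{"tx": 3,"ty": 1,"tz": 37,"wx": 0,"wy": 0,"wz": 0,"gripper": 0.55}]}}

```text
time: 7.12
position: [0.5856, 0.2239, 0.0758]
tool_rot: [-2.666, -1.66, 0.006]
ft_force: [0.3, 0.3, -0.6]
grip_width: 0.552
grip_force: 0.2
```

Call:
{"method": "jog_arm", "body": {"increments": [{"tx": 0,"ty": 0,"tz": 0,"wx": 0,"wy": 0,"wz": 0,"gripper": 0.3},{"tx": 0,"ty": 0,"tz": 0,"wx": 0,"wy": 0,"wz": 0,"gripper": 0.0},{"tx": 0,"ty": 0,"tz": 0,"wx": 0,"wy": 0,"wz": 0,"gripper": 0.0},{"tx": 0,"ty": 0,"tz": 0,"wx": 0,"wy": 0,"wz": 0,"gripper": 0.0},{"tx": 0,"ty": 0,"tz": 0,"wx": 0,"wy": 0,"wz": 0,"gripper": 0.0}], "grip_force": 35}}

```text
time: 7.53
position: [0.5874, 0.2248, 0.079]
tool_rot: [2.667, 1.66, 0.001]
ft_force: [0.7, -0.7, 0.1]
grip_width: 0.257
grip_force: 0.2
```

```bash
python3 -c "
from h import *
go([.5875,.224,.078],-26.5)"
```

```text
t 7.5333 pos [0.5874 0.2248 0.079 ] shift [-0.7  0.4  1. ] turn [ 0.001 -0.     0.006] q7 -1.09 F [ 0.7 -0.7  0.1] grip 0.257 0.2
```

Call:
{"method": "jog_arm", "body": {"increments": [{"tx": 0,"ty": 0,"tz": 0,"wx": 0,"wy": 0,"wz": 0,"gripper": 0.0},{"tx": 0,"ty": 0,"tz": 0,"wx": 0,"wy": 0,"wz": 0,"gripper": 0.0},{"tx": 0,"ty": 0,"tz": -1,"wx": 0,"wy": 0,"wz": 0,"gripper": 0.0},{"tx": 0,"ty": 0,"tz": -3,"wx": 0,"wy": 0,"wz": 0,"gripper": 0.0},{"tx": 0,"ty": 0,"tz": -6,"wx": 0,"wy": 0,"wz": 0,"gripper": 0.0}]}}

```text
time: 7.95
position: [0.5861, 0.2242, 0.0835]
tool_rot: [-2.666, -1.66, 0.004]
ft_force: [0.6, 0.5, -3.6]
grip_width: 0.25
grip_force: 34.9
```

Call:
{"method": "jog_arm", "body": {"increments": [{"tx": 0,"ty": 0,"tz": -20,"wx": 0,"wy": 0,"wz": 0,"gripper": 0.0},{"tx": 0,"ty": 0,"tz": -45,"wx": 0,"wy": 0,"wz": 0,"gripper": 0.0},{"tx": 0,"ty": 0,"tz": -75,"wx": 0,"wy": 0,"wz": 0,"gripper": 0.0},{"tx": 0,"ty": 0,"tz": -105,"wx": 0,"wy": 0,"wz": 0,"gripper": 0.0},{"tx": 0,"ty": 0,"tz": -130,"wx": 0,"wy": 0,"wz": 0,"gripper": 0.0}]}}

```text
time: 8.37
position: [0.587, 0.2249, 0.2164]
tool_rot: [2.667, 1.661, 0.001]
ft_force: [-0.0, -0.3, -3.7]
grip_width: 0.249
grip_force: 34.9
```

```bash
python3 -c "
from h import *
go([.528,-.08,.225],8.4)
t=cam('top');s=cam('side')
cv2.imwrite('pics/l6.png',np.vstack([np.hstack([crop(t,300,205,120,90,3.3333),crop(s,340,170,120,90,3.333)]),np.hstack([crop(t,300,255,120,90,3.3333),crop(s,240,140,120,90,3.3333)])]))"
```

```text
t 8.3667 pos [0.587  0.2249 0.2164] shift [-299.6   81.6   -8.7] turn [ 0.    -0.    -0.603] q7 -1.03 F [-0.  -0.3 -3.7] grip 0.249 34.9
```

View pics/l6.png

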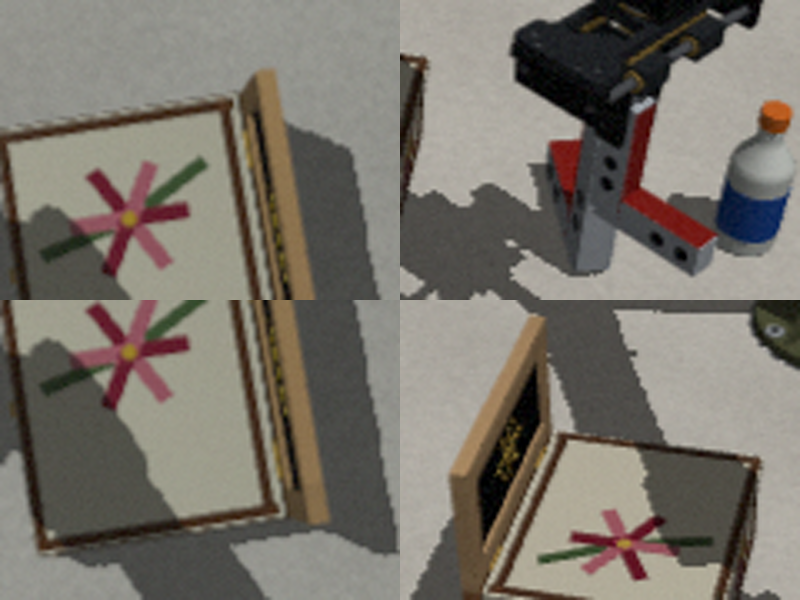

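Run:
```python
from h import *
from scipy.optimize import least_squares
t,s=cam("top"),cam("side")
w=.115
def pts(p,L):
    c,sn=np.cos(p[2]),np.sin(p[2]); return [np.array([p[0]+c*x-sn*y,p[1]+sn*x+c*y,.097+z]) for x,y,z in L]
T=[(0,w,.12),(.014,w,.12),(0,-w,.12),(.014,-w,.12),(-.198,-w,0),(-.002,-w,0),(-.002,w,0),(-.198,w,0)]
oT=np.array([(377.4,226.9),(381.9,225.7),(393,321.6),(398.4,321.3),(311.7,330),(385.5,319.5),(369.9,234.1),(299.4,244.9)])
S=[(0,w,.12),(0,-w,.12),(-.002,-w,0),(-.198,-w,0),(-.002,w,0)]
oS=np.array([(262.5,192.8),(284.1,146),(288,179.9),(348,187.5),(267,227)])
for k in("both","top","side"):
    f=lambda p:np.r_[(proj(t,pts(p,T))-oT).ravel()*(k!="side"),(proj(s,pts(p,S))-oS).ravel()*(k!="top")]
    r=least_squares(f,[.54,-.156,-1.42],loss="soft_l1"); print(k,r.x.round(4),np.degrees(r.x[2]).round(2))
    if k=="both":print(f(r.x).reshape(-1,2).round(1).tolist())
```

```text
both [ 0.5399 -0.1558 -1.407 ] -80.62
[[-1.6, -0.8], [-0.3, -0.5], [-0.5, 0.8], [-0.0, 0.1], [-1.4, 2.1], [-0.2, 0.4], [0.4, -1.4], [-2.6, -0.6], [-3.2, -1.0], [-1.1, -2.0], [-2.5, -2.1], [0.5, -1.7], [-3.2, -0.1]]
top [ 0.5397 -0.1575 -1.4094] -80.75
side [ 0.5438 -0.1473 -1.3933] -79.83
```

Call:
{"method": "jog_arm", "body": {"increments": [{"tx": -10,"ty": 5,"tz": -15,"wx": 0,"wy": 0,"wz": -0.02,"gripper": 0.0},{"tx": -38,"ty": 12,"tz": -25,"wx": 0,"wy": 0,"wz": -0.1,"gripper": 0.0},{"tx": -75,"ty": 21,"tz": -25,"wx": 0,"wy": 0,"wz": -0.2,"gripper": 0.0},{"tx": -113,"ty": 30,"tz": -25,"wx": 0,"wy": 0,"wz": -0.3,"gripper": 0.0},{"tx": -150,"ty": 41,"tz": -25,"wx": 0,"wy": 0,"wz": -0.4,"gripper": 0.0}]}}

```text
time: 8.98
position: [0.5555, 0.0705, 0.2369]
tool_rot: [-2.275, -2.162, 0.006]
ft_force: [0.1, -1.2, -3.5]
grip_width: 0.252
grip_force: 35.0
```

```bash
python3 -c "
from h import *
go([.529,-.088,.215],9.3)"
```

```text
t 8.9833 pos [0.5555 0.0705 0.2369] shift [-159.6  -18.3   22. ] turn [-0.005  0.    -0.213] q7 -0.32 F [ 0.1 -1.2 -3.5] grip 0.252 35.0
```

Call:
{"method": "jog_arm", "body": {"increments": [{"tx": -32,"ty": -4,"tz": 0,"wx": 0,"wy": 0,"wz": -0.06,"gripper": 0.0},{"tx": -68,"ty": -8,"tz": 0,"wx": 0,"wy": 0,"wz": -0.12,"gripper": 0.0},{"tx": -105,"ty": -12,"tz": 5,"wx": 0,"wy": 0,"wz": -0.18,"gripper": 0.0},{"tx": -138,"ty": -16,"tz": 13,"wx": 0,"wy": 0,"wz": -0.21,"gripper": 0.0},{"tx": -159,"ty": -18,"tz": 22,"wx": 0,"wy": 0,"wz": -0.21,"gripper": 0.0}]}}

```text
time: 9.4
position: [0.5282, -0.0909, 0.215]
tool_rot: [-2.048, -2.38, 0.006]
ft_force: [-0.0, -0.4, -3.4]
grip_width: 0.25
grip_force: 35.0
```

Call:
{"method": "jog_arm", "body": {"increments": [{"tx": 0,"ty": 0,"tz": 5,"wx": 0,"wy": 0,"wz": 0,"gripper": 0.0},{"tx": 0,"ty": 0,"tz": 10,"wx": 0,"wy": 0,"wz": 0,"gripper": 0.0},{"tx": 0,"ty": 0,"tz": 15,"wx": 0,"wy": 0,"wz": 0,"gripper": 0.0},{"tx": 0,"ty": 0,"tz": 20,"wx": 0,"wy": 0,"wz": 0,"gripper": 0.0},{"tx": 0,"ty": 0,"tz": 25,"wx": 0,"wy": 0,"wz": 0,"gripper": 0.0}]}}

```text
time: 9.82
position: [0.5307, -0.0841, 0.1917]
tool_rot: [-2.042, -2.387, -0.0]
ft_force: [-0.6, -0.5, -3.3]
grip_width: 0.252
grip_force: 35.0
```

```bash
python3 -c "
from h import *
go([.532,-.108,.1755],9.3)
t=cam('top');s=cam('side')
cv2.imwrite('pics/l7.png',np.hstack([crop(t,290,200,120,140,3.3333),crop(s,240,110,120,140,3.3333)]))"
```

```text
t 9.8167 pos [ 0.5307 -0.0841  0.1917] shift [-23.9  -2.4  16.2] turn [-0.    -0.001 -0.007] q7 0.19 F [-0.6 -0.5 -3.3] grip 0.252 35.0
```

View pics/l7.png

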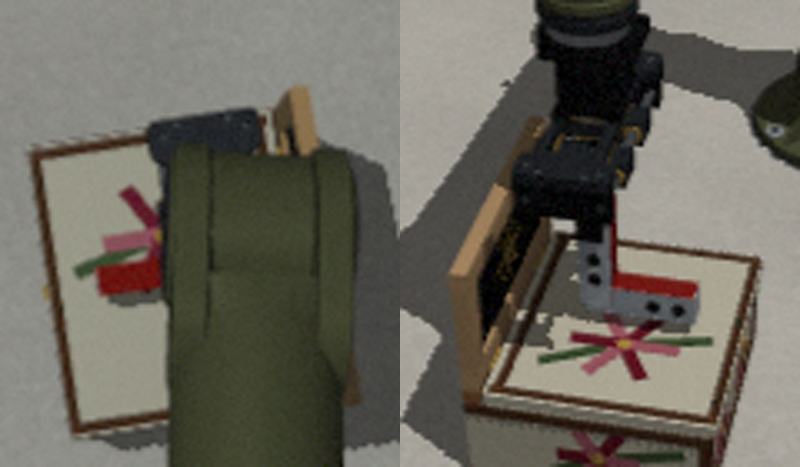

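Call:
{"method": "jog_arm", "body": {"increments": [{"tx": -8,"ty": 0,"tz": 5,"wx": 0,"wy": 0,"wz": 0,"gripper": 0.0},{"tx": -16,"ty": -1,"tz": 9,"wx": 0,"wy": 0,"wz": 0,"gripper": 0.0},{"tx": -20,"ty": -2,"tz": 12,"wx": 0,"wy": 0,"wz": 0,"gripper": 0.0},{"tx": -20,"ty": -2,"tz": 14,"wx": 0,"wy": 0,"wz": 0,"gripper": 0.0},{"tx": -20,"ty": -2,"tz": 15,"wx": 0,"wy": 0,"wz": 0,"gripper": 0.0}]}}

```text
time: 10.33
position: [0.5314, -0.1065, 0.177]
tool_rot: [-2.047, -2.383, 0.0]
ft_force: [0.3, 0.4, -5.0]
grip_width: 0.248
grip_force: 35.0
```

Call:
{"method": "jog_arm", "body": {"increments": [{"tx": 0,"ty": 0,"tz": 0.4,"wx": 0,"wy": 0,"wz": 0,"gripper": 0.0},{"tx": 0,"ty": 0,"tz": 0.8,"wx": 0,"wy": 0,"wz": 0,"gripper": 0.0},{"tx": 0,"ty": 0,"tz": 1.2,"wx": 0,"wy": 0,"wz": 0,"gripper": 0.0},{"tx": 0,"ty": 0,"tz": 1.2,"wx": 0,"wy": 0,"wz": 0,"gripper": 0.0},{"tx": 0,"ty": 0,"tz": 1.2,"wx": 0,"wy": 0,"wz": 0,"gripper": 0.0}]}}

```text
time: 10.75
position: [0.5318, -0.1056, 0.1765]
tool_rot: [2.045, 2.385, 0.0]
ft_force: [-0.4, -0.5, -4.0]
grip_width: 0.247
grip_force: 35.0
```

```bash
python3 -c "
from h import *
go([.532,-.108,.1755],9.3)"
```

```text
t 10.75 pos [ 0.5318 -0.1056  0.1765] shift [-2.4 -0.2  1. ] turn [ 0.     0.    -0.009] q7 0.22 F [-0.4 -0.5 -4. ] grip 0.247 35.0
```

Call:
{"method": "jog_arm", "body": {"increments": [{"tx": -7,"ty": 0,"tz": 0,"wx": 0,"wy": 0,"wz": 0,"gripper": 0.0},{"tx": -14,"ty": 0,"tz": 0,"wx": 0,"wy": 0,"wz": 0,"gripper": 0.0},{"tx": -20,"ty": 0,"tz": 0,"wx": 0,"wy": 0,"wz": 0,"gripper": 0.0},{"tx": -25,"ty": 0,"tz": 0,"wx": 0,"wy": 0,"wz": 0,"gripper": 0.0},{"tx": -28,"ty": 0,"tz": 0,"wx": 0,"wy": 0,"wz": 0,"gripper": 0.0}]}}

```text
time: 11.17
position: [0.536, -0.135, 0.1762]
tool_rot: [2.047, 2.383, -0.001]
ft_force: [0.2, 0.2, -3.2]
grip_width: 0.248
grip_force: 35.0
```

Call:
{"method": "jog_arm", "body": {"increments": [{"tx": 0,"ty": 0,"tz": 0.3,"wx": 0,"wy": 0,"wz": 0,"gripper": 0.0},{"tx": 0,"ty": 0,"tz": 0.6,"wx": 0,"wy": 0,"wz": 0,"gripper": 0.0},{"tx": 0,"ty": 0,"tz": 0.9,"wx": 0,"wy": 0,"wz": 0,"gripper": 0.0},{"tx": 0,"ty": 0,"tz": 1.2,"wx": 0,"wy": 0,"wz": 0,"gripper": 0.0},{"tx": 0,"ty": 0,"tz": 1.2,"wx": 0,"wy": 0,"wz": 0,"gripper": 0.0}]}}

```text
time: 11.58
position: [0.5363, -0.1337, 0.1759]
tool_rot: [2.044, 2.384, -0.0]
ft_force: [-1.8, -1.7, 2.1]
grip_width: 0.248
grip_force: 35.0
```

```bash
python3 -c "
from h import *
go([.532,-.108,.1755],9.3)"
```

```text
t 11.5833 pos [ 0.5363 -0.1337  0.1759] shift [26.  -0.3  0.4] turn [ 0.001  0.001 -0.009] q7 0.26 F [-1.8 -1.7  2.1] grip 0.248 35.0
```

Call:
{"method": "jog_arm", "body": {"increments": [{"tx": -1.5,"ty": 0,"tz": 0,"wx": 0,"wy": 0,"wz": 0,"gripper": 0.0},{"tx": -3,"ty": 0,"tz": 0,"wx": 0,"wy": 0,"wz": 0,"gripper": 0.0},{"tx": -4.5,"ty": 0,"tz": 0,"wx": 0,"wy": 0,"wz": 0,"gripper": 0.0},{"tx": -6,"ty": 0,"tz": 0,"wx": 0,"wy": 0,"wz": 0,"gripper": 0.0},{"tx": -6,"ty": 0,"tz": 0,"wx": 0,"wy": 0,"wz": 0,"gripper": 0.0}]}}

```text
time: 12.0
position: [0.5378, -0.1381, 0.1759]
tool_rot: [2.044, 2.385, 0.004]
ft_force: [-1.5, 4.1, 4.9]
grip_width: 0.247
grip_force: 35.0
```

```bash
python3 -c "
from h import *
go([.532,-.108,.1755],9.3)"
```

```text
t 12.0 pos [ 0.5378 -0.1381  0.1759] shift [30.6 -1.1  0.4] turn [ 0.002 -0.001 -0.008] q7 0.27 F [-1.5  4.1  4.9] grip 0.247 35.0
```

Call:
{"method": "jog_arm", "body": {"increments": [{"tx": -0.7,"ty": 0,"tz": 0,"wx": 0,"wy": 0,"wz": 0,"gripper": 0.0},{"tx": -1.4,"ty": 0,"tz": 0,"wx": 0,"wy": 0,"wz": 0,"gripper": 0.0},{"tx": -2,"ty": 0,"tz": 0,"wx": 0,"wy": 0,"wz": 0,"gripper": 0.0},{"tx": -2,"ty": 0,"tz": 0,"wx": 0,"wy": 0,"wz": 0,"gripper": 0.0},{"tx": -2,"ty": 0,"tz": 0,"wx": 0,"wy": 0,"wz": 0,"gripper": 0.0}]}}

```text
time: 12.42
position: [0.5382, -0.1399, 0.1759]
tool_rot: [2.044, 2.385, 0.004]
ft_force: [0.1, 3.7, 5.4]
grip_width: 0.248
grip_force: 35.0
```

```bash
python3 -c "
from h import *
go([.532,-.108,.1755],9.3)"
```

```text
t 12.4167 pos [ 0.5382 -0.1399  0.1759] shift [32.5 -1.3  0.4] turn [ 0.002 -0.001 -0.008] q7 0.27 F [0.1 3.7 5.4] grip 0.248 35.0
```

Call:
{"method": "jog_arm", "body": {"increments": [{"tx": -1,"ty": 0,"tz": 0,"wx": 0,"wy": 0,"wz": 0,"gripper": 0.0},{"tx": -2,"ty": 0,"tz": 0,"wx": 0,"wy": 0,"wz": 0,"gripper": 0.0},{"tx": -3,"ty": 0,"tz": 0,"wx": 0,"wy": 0,"wz": 0,"gripper": 0.0},{"tx": -3,"ty": 0,"tz": 0,"wx": 0,"wy": 0,"wz": 0,"gripper": 0.0},{"tx": -3,"ty": 0,"tz": 0,"wx": 0,"wy": 0,"wz": 0,"gripper": 0.0}]}}

```text
time: 12.83
position: [0.5386, -0.1422, 0.1759]
tool_rot: [-2.043, -2.386, -0.004]
ft_force: [-0.9, 5.3, 5.1]
grip_width: 0.25
grip_force: 35.0
```

```bash
python3 -c "
from h import *
go([.532,-.108,.1755],9.3)"
```

```text
t 12.8333 pos [ 0.5386 -0.1422  0.1759] shift [34.9 -1.3  0.4] turn [ 0.002 -0.002 -0.008] q7 0.28 F [-0.9  5.3  5.1] grip 0.25 35.0
```

Force is starting to rise (moved 2.3 of 3 mm); press 2 mm more.

Call:
{"method": "jog_arm", "body": {"increments": [{"tx": -0.7,"ty": 0,"tz": 0,"wx": 0,"wy": 0,"wz": 0,"gripper": 0.0},{"tx": -1.4,"ty": 0,"tz": 0,"wx": 0,"wy": 0,"wz": 0,"gripper": 0.0},{"tx": -2,"ty": 0,"tz": 0,"wx": 0,"wy": 0,"wz": 0,"gripper": 0.0},{"tx": -2,"ty": 0,"tz": 0,"wx": 0,"wy": 0,"wz": 0,"gripper": 0.0},{"tx": -2,"ty": 0,"tz": 0,"wx": 0,"wy": 0,"wz": 0,"gripper": 0.0}]}}

```text
time: 13.25
position: [0.5386, -0.1423, 0.1758]
tool_rot: [-2.04, -2.386, -0.006]
ft_force: [-2.6, 8.1, 7.1]
grip_width: 0.25
grip_force: 35.0
```

```bash
python3 -c "
from h import *
go([.532,-.108,.1755],9.3)"
```

```text
t 13.25 pos [ 0.5386 -0.1423  0.1758] shift [34.9 -1.2  0.5] turn [ 0.001 -0.004 -0.006] q7 0.28 F [-2.6  8.1  7.1] grip 0.25 35.0
```

Call:
{"method": "jog_arm", "body": {"increments": [{"tx": -0.5,"ty": 0,"tz": 0.3,"wx": 0,"wy": 0,"wz": 0,"gripper": 0.0},{"tx": -1,"ty": 0,"tz": 0.6,"wx": 0,"wy": 0,"wz": 0,"gripper": 0.0},{"tx": -1,"ty": 0,"tz": 0.6,"wx": 0,"wy": 0,"wz": 0,"gripper": 0.0},{"tx": -1,"ty": 0,"tz": 0.6,"wx": 0,"wy": 0,"wz": 0,"gripper": 0.0},{"tx": -1,"ty": 0,"tz": 0.6,"wx": 0,"wy": 0,"wz": 0,"gripper": 0.0}]}}

```text
time: 13.67
position: [0.5386, -0.1423, 0.1758]
tool_rot: [-2.039, -2.386, -0.006]
ft_force: [-5.3, 10.5, 10.4]
grip_width: 0.249
grip_force: 35.0
```

```bash
python3 -c "
from h import *
go([.532,-.108,.1755],9.3)
s=cam('side')
cv2.imwrite('pics/l8.png',crop(s,250,140,100,90,6))
go([.532,-.108,.1755],9.3); print(np.round(st()[0]['torque'],2))"
```

```text
t 13.6667 pos [ 0.5386 -0.1423  0.1758] shift [34.9 -1.2  0.5] turn [ 0.001 -0.005 -0.006] q7 0.28 F [-5.3 10.5 10.4] grip 0.249 35.0
t 13.7167 pos [ 0.5387 -0.1423  0.1758] shift [34.9 -1.2  0.5] turn [ 0.001 -0.005 -0.006] q7 0.28 F [-4.8 10.1  9.8] grip 0.25 35.0
[ 2.36  0.86 -0.02]
```

View pics/l8.png

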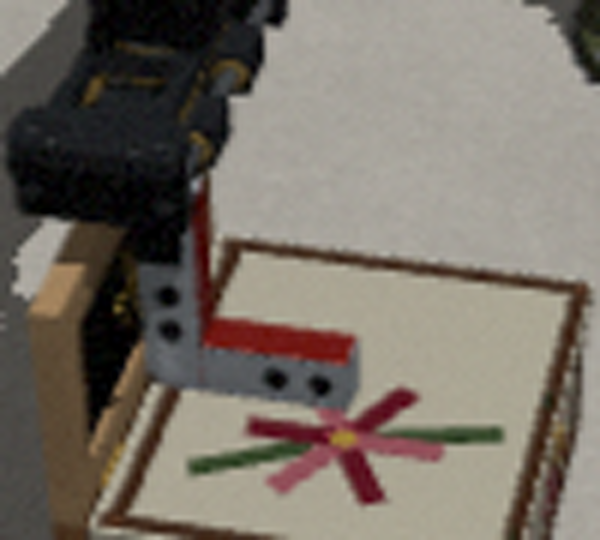

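```bash
python3 -c "
from bench import ctrl
print(ctrl.close_job())"
```

```text
the job is handed in; nothing more can be done
None
```

I lowered the lid closed without slamming it, then carried the smallest square over and pressed it into the corner between lid and panel. The job was handed in with the square still gripped at 35 N, total push about 10 N toward the panel and 10 N down, and no verdict was returned.

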